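# Push a spent battery pack through the self-closing flap of the battery bin

## Robot

A 6-joint arm with a two-finger parallel gripper is mounted at the origin on a cart in front of the work surface, level with it; the furniture and walls round the work are solid. World frame = base frame: x ahead of the robot, y to its left, z up, the work surface at z = 0. Lengths are in m, angles in degrees, forces in N, time in s.
With the tool pointing down it reaches from about 0.325 to 0.85 m from the base axis. Payload 4.4 kg.
Tool frame: the origin (TCP) lies at the very end of the fingers, on their centre line; the grasp point (between the pads) lies 19 mm behind it (bot.grip_depth is the distance from the TCP to the grasp point, in m); z points along the fingers, y is the line along which they close (so a half turn about z gives the same grasp; the last joint's range is limited). The gripper opens to 94 mm and grips with 3 to 60 N. Pads are 16 mm wide; open, the fingers measure 119 mm over their backs; the gripper's body (75 mm by 177 mm) begins 78 mm behind the grasp point.
Start: joints at [64.773, 11.837, 88.321, -0, 79.842, -8.623], TCP at [0.164, 0.551, 0.205] pointing down, gripper open.
Joint ranges: [-156.59, 156.59], [-49.26, 127.26], [12.9, 141.05], [-63.56, 243.56], [4.71, 150.69], [-161.64, 161.64]. Speed limits (degrees/s): [159.86, 159.86, 180, 180, 180, 180].

## Interface

Orientations are given as a 3x3 rotation matrix whose columns are the frame's x, y, z axes.
In Python, from workcell import bot, imaging, order gives the robot as it stands. The module is installed in compiled form; this text tells all that it offers.
- The arm moves only by the tool send_rows, never from a script. Its argument "increments" is a list of rows, each a list of 2 entries, a list of its own where there are three numbers: the shift along the tool's x, y, z as a fraction of full scale, then the turn, a rotation vector about the tool's x, y, z as a fraction of full scale. In form: [[[tx, ty, tz], [rx, ry, rz]], ...]. A call has 1 to 10 rows; each row shifts and turns the commanded pose from where the row before left it, along the tool's axes as they then stand; what a row does not reach is not made up. Full scale, the value 1, is 0.025 m for a shift and 180 degrees for a turn. A row lasts 1/12 s, in which the tool goes at most 41.7 mm and 7.16 degrees, less where a joint would pass 70% of its speed; a pose out of reach is approached as far as the arm can. A call with a number of a shift or a turn outside -1 to 1 is refused whole. A call with a gripper value outside its range is refused whole. "claw" is the opening, from -1 (shut) to 1 (fully open), set as the call begins (left out, the last holds). The fingers move at their own pace and stop on an object; the grip force is fixed at half the most. Time passes only in rows, so rows that do not move let the fingers close. It gives the time, the measured TCP pose, the force, the opening and the grip force at its end, in the units of the state.
- bot.state(): the state, without advancing time (a new reading comes with each control period).
- imaging.get_image(name): name is "side" or "top" or "wrist"; returns a dict with "image" (420x560x3 uint8, blue, green, red), "fx", "fy", "cx", "cy" (pixels), "distortion" ([k1, k2, p1, p2, k3] as OpenCV has them; the pictures are not rectified), "world_to_cam" (4x4, takes a point from world to camera coordinates); the wrist camera has in their place "T_tool_cam" (4x4, takes a point from camera to tool coordinates, whose origin is the TCP and whose axes are the flange's). Camera axes: x right, y down, z forward; pixel columns grow to the right and rows downward; lengths in m; the calibration is good to about 2 mm. A picture is of the moment at which its call begins: read the wrist's pose just before it. There is no depth.
- order.hand_in(): hands the job in; it is judged then, once.
The state is a dict: "t": time; "joint_positions": joint angles; "dq": joint speeds; "joint_efforts": joint torques, N m; "ee_pos": TCP position; "eef_rot": TCP orientation; "wrist_force": force on the tool from outside, world axes, zero at the start; "torque": the same for the moment, N m; "width": opening from 0.0 (shut) to 1.0 (fully open); "grip_force": force on a finger pad.
Only numpy, scipy, OpenCV 4.12 (cv2) and the standard library are available. Lean on these libraries where they do the work, as an engineer would, in place of code of your own. Each camera call takes 0.05 s, during which the arm holds its last target. There are 200 camera calls.

## Task

Post the spent battery pack that lies on the ledge of the green battery bin: push the bin's self-closing flap down and in with one finger, and while that finger holds it open push the pack along the ledge, over the edge and into the bin with the other finger. The pack is lithium, so push it only: do not pinch, squeeze or lift it, and do not ram it against the shut flap. When it has dropped in, come out and let the flap close behind it, leaving everything else where it stands.

Things in the scene. Friction and masses are not known exactly. Their poses are not given: they have to be found in the camera images.
- bin: green bench-top battery recycling bin, 240 (x) x 190 (y) x 142 (z) mm, fixed on a plywood riser (bin base 125 mm above the bench). Origin: centre of its underside; x points from its front (the ledge side, facing the robot) to its back, z up. Flat black ledge: top at z = 100, from the front face x = -120 to the lip x = -25, full width, nothing above or in front of it. Hollow below; floor at z = 5
- lip (a point): middle of the ledge's rear edge (lip) at bin x = -25, y = 0, z = 100 mm; axes as the bin's. Behind it is the mouth, open from y = -86 to 86 between the side walls (6 mm thick) and covered by the flap. Beside the flap the walls stand 7 to 10 mm higher than it
- flap (a joint): grey spring flap with a yellow free edge, 172 wide (y), 115 long, 4 mm thick, covering the mouth. Shut (0 rad) its free edge lies at the lip, level with the ledge, and it rises backwards at 17 degrees to its hinge. Pushed down or back, the free edge swings down and back into the bin; rad grow to the stop at 1.3. A spring (2 to 9 N at a finger) shuts it; the pack's weight alone does not open it
- flap_hinge (a point): middle of the flap's hinge bar (8 mm thick, along y) at bin x = 85, y = 0, z = 134 mm: 110 mm behind the lip and 34 mm above the ledge. Walls and rear cap of the bin end at z = 142 here
- battery: spent battery pack, loose: grey block with an orange end at +y and a white sticker on top, 34 (x) x 62 (y) x 24 (z) mm, 0.09 to 0.18 kg. Origin: centre of its underside. It lies flat on the bin's ledge, long side roughly along the lip (within 12 degrees), its middle 30 to 45 mm in front of the lip and up to 22 mm left or right of the bin's middle
- riser: fixed plywood bench riser under the bin, 305 (x) x 620 (y) mm, top 125 mm above the bench, front edge at world x = 430 mm; mailers are stored beneath it. Origin on the bench
- terminal: handheld terminal (black, 149x72x23 mm) lying flat on the bench, its battery has been taken out; leave it alone. Origin: centre of its underside
- tape: roll of tan packing tape lying flat on the bench, 116 mm across, 48 mm high; leave it alone. Origin: centre of its underside
- carton: small taped brown carton on the bench, 89x120x58 mm; leave it alone. Origin: centre of its underside
- cutter: yellow box cutter lying on the bench, 172 mm long, 18 mm wide, 20 mm high; leave it alone. Origin: centre of its underside
- labels: white roll of labels standing on its end on the riser, 72 mm across, 52 mm high; leave it alone. Origin: centre of its underside
- notes: yellow block of sticky notes on the riser, 75x76x26 mm; leave it alone. Origin: centre of its underside

How it is judged:
By the outcome, as a careful person would: the job done as asked, in the order asked, and still so for the second after the job is handed in, with the robot touching nothing.
It also fails if it takes over 32 s, if anything falls off the work surface, if the arm or the gripper's body presses on something with over 40 N, if the wrist force passes 120 N, or if a joint passes its speed limit or range.

## Working session

There is one attempt and no reset: what is moved stays moved. The work goes in short steps, Python scripts to look and compute and a tool call to move; the robot and the scene stay as the last step left them, time stands still between calls to the robot, and variables do not carry over. Pictures are saved under pics/ and viewed, at most 10 in all, crops included, and the job is handed in when it is done.

Besides the shell and the picture viewer there is one more tool, called after "Emit:" by a JSON object that holds its "fn" and its "kwargs". send_rows: Moves the arm, as the interface text tells. Shift numbers are shares of 0.025 m and turn numbers shares of 180 degrees, none past 1 either way. Its arguments: {"type":"object","properties":{"increments":{"type":"array"},"claw":{"type":"number"}},"required":["increments"]}

```bash
mkdir -p pics; python3 - <<'E'
from workcell import bot, imaging
import cv2,numpy as np,pickle
s=bot.state();print(s['t'],s['ee_pos'],np.round(s['eef_rot'],3).tolist(),s['width'])
d={}
for n in("side","top"):
    r=imaging.get_image(n);d[n]=r;cv2.imwrite(f"pics/{n}0.png",r['image']);print(n,r['fx'],r['fy'],r['cx'],r['cy'],r['distortion'],np.round(r['world_to_cam'],3).tolist())
pickle.dump(d,open("d0.pkl","wb"))
E
```

```text
0.0 [0.16398093 0.55029469 0.20430654] [[-0.958, 0.286, -0.001], [0.286, 0.958, -0.002], [0.0, -0.002, -1.0]] 1.0007157142659442
side 532.6311367800645 532.6311367800645 282.31568337973204 208.458219182 [0.01743666 0.         0.         0.         0.        ] [[-0.996, -0.089, -0.004, 0.532], [-0.067, 0.773, -0.631, 0.17], [0.059, -0.628, -0.776, 1.678], [0.0, 0.0, 0.0, 1.0]]
top 516.3991059198618 516.3991059198618 278.40749014494384 212.01477439678027 [-0.17062388  0.          0.          0.          0.        ] [[-0.0, -1.0, 0.007, -0.075], [-0.987, -0.001, -0.161, 0.52], [0.161, -0.007, -0.987, 1.669], [0.0, 0.0, 0.0, 1.0]]
```

View pics/top0.png

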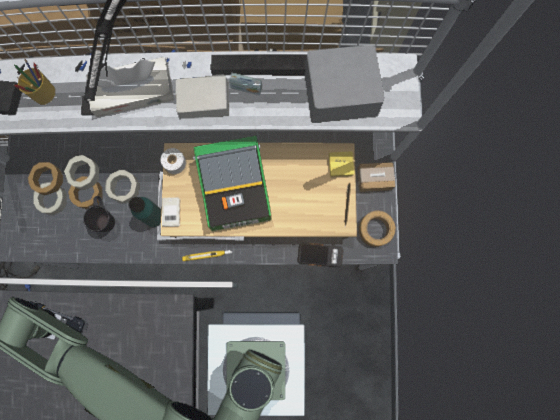

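View pics/side0.png

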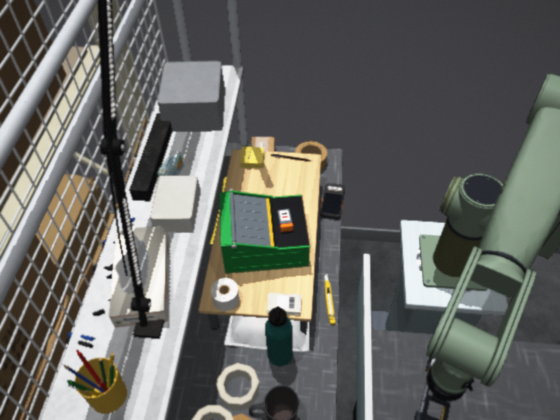

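The top view shows the bin at about (232,185) turned slightly, with the pack at (233,201). The side view shows the pack at (286,219). A white partition lies between the arm and the bench on the left side. Next I'll enlarge both.

```bash
python3 - <<'E'
import cv2
a=cv2.imread("pics/top0.png")[130:240,180:290];b=cv2.imread("pics/side0.png")[180:280,210:320]
a=cv2.resize(a,None,fx=5,fy=5,interpolation=3);cv2.imwrite("pics/topc.png",a)
b=cv2.resize(b,None,fx=6,fy=6,interpolation=3);cv2.imwrite("pics/sidec.png",b)
E
```

```text
(no output)
```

View pics/topc.png

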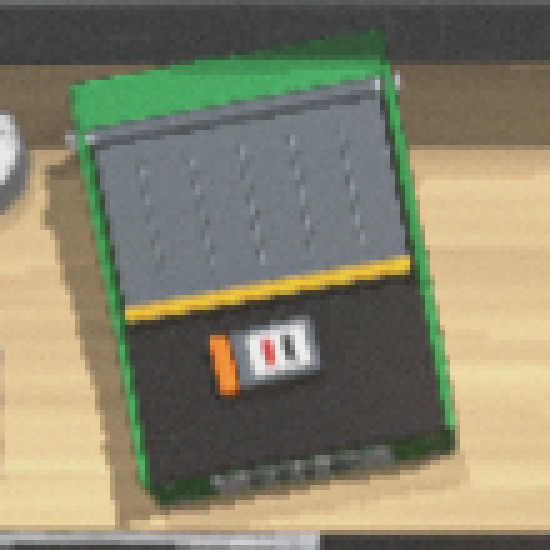

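View pics/sidec.png

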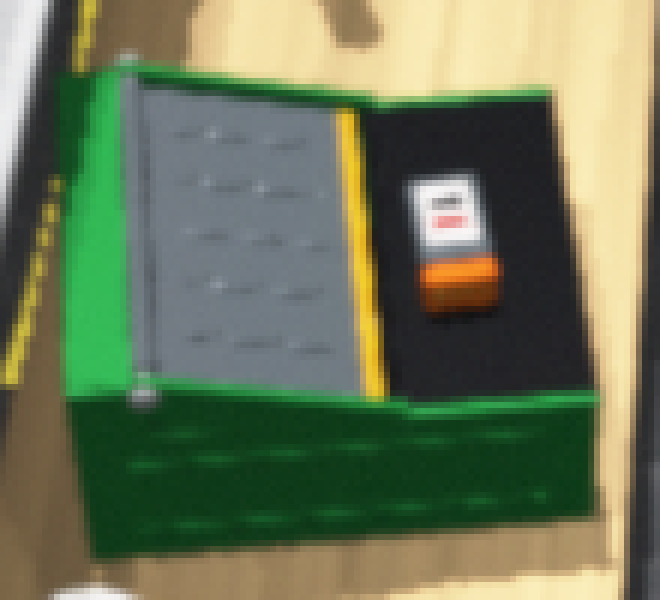

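```bash
cat > h.py <<'E'
import numpy as np,cv2,pickle
from scipy.optimize import least_squares
d=pickle.load(open("d0.pkl","rb"))
def proj(n,P):
    r=d[n];T=np.array(r['world_to_cam']);K=np.array([[r['fx'],0,r['cx']],[0,r['fy'],r['cy']],[0,0,1]])
    return cv2.projectPoints(np.atleast_2d(P).astype(float),cv2.Rodrigues(T[:3,:3])[0],T[:3,3],K,np.array(r['distortion']))[0][:,0]
def pose(p,Q,z0):
    c,s=np.cos(p[2]),np.sin(p[2]);Q=np.array(Q,float)/1000
    return np.c_[p[0]+c*Q[:,0]-s*Q[:,1],p[1]+s*Q[:,0]+c*Q[:,1],z0+Q[:,2]]
def px(n,u):
    u=np.array(u,float);f,o=((5,(180,130)) if n=="top" else (6,(210,180)))
    return (u+.5)/f-.5+o
def fit(obs,z0,x0):
    def f(p): return np.concatenate([(proj(n,pose(p,[q],z0))-px(n,u)).ravel() for n,q,u in obs])
    r=least_squares(f,x0,loss='soft_l1');print(np.round(r.x[:2],4),np.degrees(r.x[2]));print(np.round(r.fun.reshape(-1,2),1).tolist());return r.x
E
python3 - <<'E'
from h import *
B=fit([("top",(-25,86,100),(126,322)),("top",(-25,-86,100),(411,270)),("top",(120,95,142),(72,88)),("top",(120,-95,142),(382,32)),
("top",(-120,95,100),(145,490)),("top",(-120,-95,100),(455,432)),
("side",(-25,-86,100),(357,110)),("side",(-25,86,100),(386,397)),("side",(-120,-95,100),(551,92)),("side",(-120,95,100),(597,398))],.125,[.55,.0,.2])
P=fit([("top",(17,31,24),(212,337)),("top",(17,-31,24),(313,318)),("top",(-17,-31,24),(320,366)),("top",(-17,31,24),(220,388)),
("side",(17,-31,24),(405,180)),("side",(-17,-31,24),(480,173)),("side",(17,31,24),(420,270)),("side",(-17,31,24),(500,262))],.225,[.5,.0,.2])
c,s=np.cos(B[2]),np.sin(B[2]);R=np.array([[c,-s],[s,c]])
print("pack in bin mm",R.T@(P[:2]-B[:2])*1000,np.degrees(P[2]-B[2]))
print("lip",B[:2]+R@[-.025,0])
# start tcp / white wall
for u,v in ((115,283),(232,284)):
    pass
E
```

```text
[0.5819 0.0637] 10.39286867978938
[[0.6, 0.9], [0.4, 1.2], [-0.9, -1.8], [0.3, -1.9], [-1.1, -1.0], [0.2, -0.8], [0.5, 0.2], [0.5, 0.5], [0.2, -1.5], [0.5, 0.3]]
[0.5213 0.059 ] 11.933005765698743
[[-0.4, -0.2], [0.1, -0.7], [1.0, 0.9], [0.2, 0.8], [0.2, -0.8], [-0.3, -0.7], [0.2, 1.7], [-0.8, 1.8]]
pack in bin mm [-60.36601648   6.33679646] 1.5401370859093635
lip [0.5572754 0.0591587]
```

```bash
python3 - <<'E'
from h import *
def tri(a,b):
    f=lambda p:np.r_[proj("top",p)[0]-a,proj("side",p)[0]-b]
    r=least_squares(f,[.4,.1,.1]);return np.round(r.x,3),np.round(r.fun,1)
print("wall end",tri((232,284),(366,256)))
print("bottle top",tri((135,205),(278,316)))
B=np.array([.5819,.0637]);a=np.radians(10.39);R=np.array([[np.cos(a),-np.sin(a)],[np.sin(a),np.cos(a)]])
T=B+R@[-.044,.0063];print("target",T)
p0=np.array([.164,.5503]);th=np.radians(73.4);n=10;k=np.radians(10.8-73.4)/n
# straight path in world n rows at const step -> tool shifts
rows=24
# j1-like path: 3 stages; print tool-frame shifts for 20 rows, turning in first 10
S=(T-p0)/20
t=th
for i in range(20):
    x=np.array([-np.sin(t),np.cos(t)]);y=np.array([np.cos(t),np.sin(t)])
    print(i,np.round([S@x/.025,S@y/.025],3),round(-k/np.pi,4) if i<10 else 0)
    if i<10:t+=k
E
```

```text
wall end (array([0.281, 0.071, 0.104]), array([-0. ,  0.2, -0.2, -0. ]))
bottle top (array([0.511, 0.355, 0.231]), array([ 0.1, -0.3,  0.3,  0.1]))
target [0.53748528 0.06196141]
0 [-0.995 -0.723] 0.0348
1 [-1.068 -0.61 ] 0.0348
2 [-1.128 -0.49 ] 0.0348
3 [-1.175 -0.364] 0.0348
4 [-1.207 -0.234] 0.0348
5 [-1.225 -0.101] 0.0348
6 [-1.229  0.034] 0.0348
7 [-1.218  0.167] 0.0348
8 [-1.193  0.299] 0.0348
9 [-1.153  0.428] 0.0348
10 [-1.099  0.551] 0
11 [-1.099  0.551] 0
12 [-1.099  0.551] 0
13 [-1.099  0.551] 0
14 [-1.099  0.551] 0
15 [-1.099  0.551] 0
16 [-1.099  0.551] 0
17 [-1.099  0.551] 0
18 [-1.099  0.551] 0
19 [-1.099  0.551] 0
```

Emit:
{"fn": "send_rows", "kwargs": {"increments": [[[0, 0, -1], [0, 0, 0]], [[0, 0, -1], [0, 0, 0]], [[0, 0, -1], [0, 0, 0]], [[0, 0, -1], [0, 0, 0]], [[0, 0, -1], [0, 0, 0]], [[0, 0, -1], [0, 0, 0]], [[0, 0, -1], [0, 0, 0]], [[0, 0, -1], [0, 0, 0]], [[0, 0, -1], [0, 0, 0]], [[0, 0, -0.4], [0, 0, 0]]], "claw": 0.7}}

```text
t: 0.93
ee_pos: [0.1646, 0.5517, 0.4442]
eef_rot: [[-0.958, 0.286, 0.002], [0.286, 0.958, 0.005], [-0.001, 0.005, -1.0]]
wrist_force: [0.2, -0.6, 0.3]
width: 0.846
grip_force: 0.0
```

Emit:
{"fn": "send_rows", "kwargs": {"increments": [[[-0.8, -0.58, 0], [0, 0, 0.0348]], [[-0.85, -0.49, 0], [0, 0, 0.0348]], [[-0.9, -0.39, 0], [0, 0, 0.0348]], [[-0.94, -0.29, 0], [0, 0, 0.0348]], [[-0.97, -0.19, 0], [0, 0, 0.0348]], [[-0.98, -0.08, 0], [0, 0, 0.0348]], [[-0.98, 0.03, 0], [0, 0, 0.0348]], [[-0.97, 0.13, 0], [0, 0, 0.0348]], [[-0.95, 0.24, 0], [0, 0, 0.0348]], [[-0.92, 0.34, 0], [0, 0, 0.0348]]]}}

```text
t: 1.77
ee_pos: [0.3137, 0.3546, 0.4392]
eef_rot: [[-0.181, 0.983, -0.002], [0.983, 0.181, -0.001], [-0.001, -0.002, -1.0]]
wrist_force: [0.3, -0.2, 0.6]
width: 0.849
grip_force: 0.0
```

Emit:
{"fn": "send_rows", "kwargs": {"increments": [[[-0.9, 0.5, 0], [0, 0, 0]], [[-0.9, 0.5, 0], [0, 0, 0]], [[-0.9, 0.5, 0], [0, 0, 0]], [[-0.9, 0.5, 0], [0, 0, 0]], [[-0.9, 0.5, 0], [0, 0, 0]], [[-0.9, 0.5, 0], [0, 0, 0]], [[-0.9, 0.5, 0], [0, 0, 0]], [[-0.9, 0.5, 0], [0, 0, 0]], [[-0.9, 0.5, 0], [0, 0, 0]], [[-0.9, 0.5, 0], [0, 0, 0]]]}}

```text
t: 2.6
ee_pos: [0.4785, 0.1569, 0.4391]
eef_rot: [[-0.187, 0.982, -0.002], [0.982, 0.187, -0.0], [0.0, -0.002, -1.0]]
wrist_force: [0.9, 0.6, -0.4]
width: 0.852
grip_force: 0.0
```

Emit:
{"fn": "send_rows", "kwargs": {"increments": [[[-0.84, 0.32, 0], [0, 0, 0]], [[-0.84, 0.32, 0], [0, 0, 0]], [[-0.83, 0.32, 0], [0, 0, 0]], [[-0.83, 0.32, 0.5], [0, 0, 0]], [[-0.83, 0.32, 0.8], [0, 0, 0]], [[0, 0, 0.8], [0, 0, 0]], [[0, 0, 0.8], [0, 0, 0]], [[0, 0, 0.5], [0, 0, 0]], [[0, 0, 0], [0, 0, 0]], [[0, 0, 0], [0, 0, 0]]]}}

```text
t: 3.43
ee_pos: [0.5364, 0.0633, 0.3545]
eef_rot: [[-0.187, 0.982, -0.002], [0.982, 0.187, 0.0], [0.001, -0.002, -1.0]]
wrist_force: [0.1, -0.1, -0.2]
width: 0.85
grip_force: 0.0
```

```bash
python3 - <<'E'
from workcell import bot, imaging
import cv2,numpy as np,pickle
s=bot.state();r=imaging.get_image("wrist")
print(s['t'],s['ee_pos'],s['width'],np.round(r['T_tool_cam'],3).tolist())
r['s']=s;pickle.dump(r,open("w1.pkl","wb"));cv2.imwrite("pics/w1.png",cv2.resize(r['image'],(800,600),interpolation=3))
E
```

```text
3.4333 [0.5363957  0.06331825 0.35446527] 0.8500309877583181 [[-0.001, -0.967, -0.255, 0.075], [1.0, -0.001, -0.002, 0.0], [0.002, -0.255, 0.967, -0.18], [0.0, 0.0, 0.0, 1.0]]
```

View pics/w1.png

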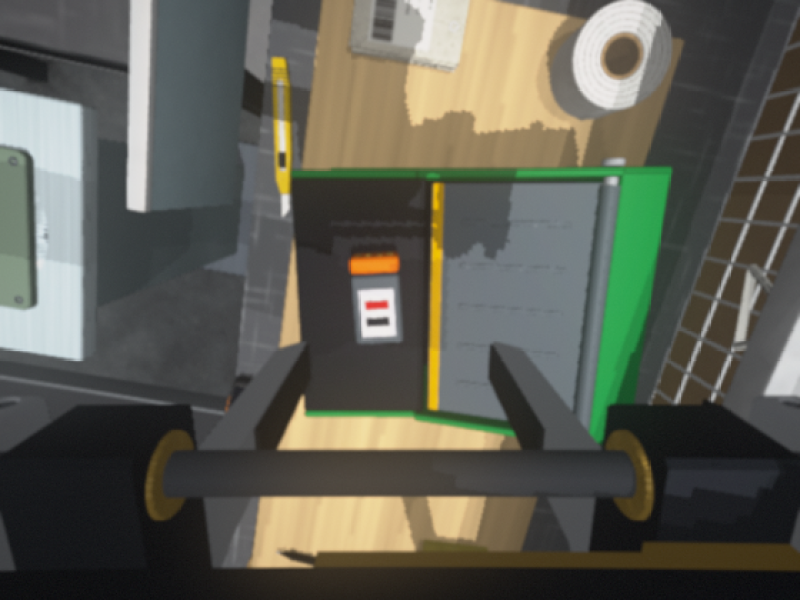

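```bash
python3 - <<'E'
import h;from h import *
r=pickle.load(open("w1.pkl","rb"));s=r['s']
M=np.eye(4);M[:3,:3]=s['eef_rot'];M[:3,3]=s['ee_pos'];r['world_to_cam']=np.linalg.inv(M@np.array(r['T_tool_cam']));h.d['w']=r
h.px=lambda n,u:(np.array(u,float)+.5)*.7-.5
B=fit([("w",(-25,86,100),(431,183)),("w",(-25,-86,100),(428,410)),("w",(-120,95,100),(293,172)),("w",(-120,-95,100),(307,413)),("w",(120,95,142),(671,168))],.125,[.58,.06,.18])
P=fit([("w",(-17,-31,24),(359,344)),("w",(17,-31,24),(402,341)),("w",(-17,31,24),(349,259)),("w",(17,31,24),(398,256))],.225,[.52,.06,.2])
def tb(p,q):
    c,s=np.cos(q[2]),np.sin(q[2]);return np.array([[c,s],[-s,c]])@(np.array(p[:2])-q[:2])*1000
print("pack",tb(P,B),np.degrees(P[2]-B[2]));e=s['ee_pos']
print("tcp",tb(e,B)," rel old",tb(e,[.5819,.0637,np.radians(10.39)]))
print("tool yaw",np.degrees(np.arctan2(s['eef_rot'][1][1],s['eef_rot'][0][1])))
w=np.array([0,.0,0.])
E
```

```text
[0.5831 0.0639] 10.638875554390669
[[-0.5, 1.3], [-1.4, -0.9], [-0.2, -0.7], [0.3, 4.0], [7.4, -0.3]]
[0.5211 0.0611] 14.725900177423611
[[-1.5, 0.9], [2.0, 0.8], [-0.6, -0.5], [0.5, -0.9]]
pack [-61.47958067   8.62992528] 4.087024623032942
tcp [-46.02004877   8.00365652]  rel old [-44.82701133   7.8310908 ]
tool yaw 10.771208373383296
```

Emit:
{"fn": "send_rows", "kwargs": {"increments": [[[-0.05, 0, 0.5], [0, 0, 0]], [[0, 0, 0.6], [0, 0, 0]], [[0, 0, 0.6], [0, 0, 0]], [[0, 0, 0.6], [0, 0, 0]], [[0, 0, 0.6], [0, 0, 0]], [[0, 0, 0.6], [0, 0, 0]], [[0, 0, 0.4], [0, 0, 0]], [[0, 0, 0], [0, 0, 0]], [[0, 0, 0], [0, 0, 0]]]}}

```text
t: 4.23
ee_pos: [0.5372, 0.062, 0.258]
eef_rot: [[-0.187, 0.982, -0.0], [0.982, 0.187, -0.0], [-0.0, -0.0, -1.0]]
wrist_force: [0.3, -0.5, 0.4]
width: 0.851
grip_force: 0.0
```

```bash
python3 - <<'E'
from workcell import bot, imaging
import cv2,numpy as np,pickle
s=bot.state();r=imaging.get_image("wrist");q=imaging.get_image("side")
print(s['t'],s['ee_pos'],s['width'])
a=cv2.resize(r['image'][60:400,60:500],(518,400),interpolation=3);b=cv2.resize(q['image'][180:280,210:280+50],None,fx=2.3,fy=2.3,interpolation=3)
b=cv2.copyMakeBorder(b,0,400-b.shape[0],0,0,0);cv2.imwrite("pics/w2.png",np.hstack([a,b]))
E
```

```text
4.2333 [0.53719768 0.06201756 0.25800023] 0.8514262456798418
```

View pics/w2.png

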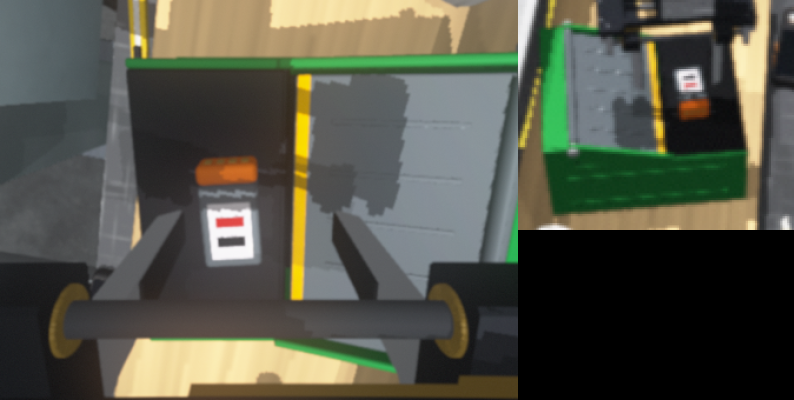

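```bash
python3 - <<'E'
import h;from h import *
from workcell import bot
s=bot.state();r=pickle.load(open("w1.pkl","rb"))
M=np.eye(4);M[:3,:3]=s['eef_rot'];M[:3,3]=s['ee_pos'];r['world_to_cam']=np.linalg.inv(M@np.array(r['T_tool_cam']));h.d['w']=r
print(r['fx'])
f=lambda P:np.round((proj("w",P)-60)*[518/440,400/340]).tolist()
tp=lambda *a:(M@np.r_[np.array(a)/1000,1])[:3]
print("tips",f([tp(8,-40,0),tp(-8,-40,0),tp(8,40,0),tp(-8,40,0),tp(8,-52,0),tp(8,-40,-60)]))
for p in ([.5211,.0611,np.radians(14.7)],[.5213,.059,np.radians(11.9)]):print("pack",f(pose(p,[(-17,-31,24),(17,-31,24),(17,31,24),(-17,31,24)],.225)))
for p in ([.5831,.0639,np.radians(10.64)],[.5819,.0637,np.radians(10.39)]):print("lip",f(pose(p,[(-25,86,100),(-25,0,100),(-120,95,100)],.125)))
E
```

```text
300.51198713130685
tips [[184.0, 213.0], [186.0, 240.0], [332.0, 213.0], [331.0, 240.0], [162.0, 213.0], [152.0, 269.0]]
pack [[205.0, 267.0], [262.0, 263.0], [254.0, 161.0], [193.0, 165.0]]
pack [[202.0, 269.0], [259.0, 268.0], [257.0, 166.0], [195.0, 168.0]]
lip [[292.0, 77.0], [289.0, 215.0], [127.0, 60.0]]
lip [[291.0, 76.0], [287.0, 215.0], [125.0, 59.0]]
```

Emit:
{"fn": "send_rows", "kwargs": {"increments": [[[0.06, 0, 0.2], [0, 0, 0]], [[0, 0, 0.2], [0, 0, 0]], [[0, 0, 0.2], [0, 0, 0]], [[0, 0, 0.15], [0, 0, 0]], [[0, 0, 0.15], [0, 0, 0]], [[0, 0, 0.15], [0, 0, 0]], [[0, 0, 0.07], [0, 0, 0]], [[0, 0, 0], [0, 0, 0]], [[0, 0, 0], [0, 0, 0]]]}}

```text
t: 5.08
ee_pos: [0.5372, 0.0634, 0.2304]
eef_rot: [[-0.187, 0.982, 0.001], [0.982, 0.187, 0.0], [-0.0, 0.001, -1.0]]
wrist_force: [-0.3, 0.3, 2.1]
width: 0.85
grip_force: 1.0
```

Emit:
{"fn": "send_rows", "kwargs": {"increments": [[[0, 0, 0.08], [0, 0, 0]], [[0, 0.12, 0], [0, 0, 0]], [[0, 0.12, 0], [0, 0, 0]], [[0, 0.12, 0], [0, 0, 0]], [[0, 0.12, 0], [0, 0, 0]], [[0, 0.12, 0], [0, 0, 0]], [[0, 0.12, 0], [0, 0, 0]], [[0, 0.12, 0], [0, 0, 0]], [[0, 0.12, 0], [0, 0, 0]], [[0, 0, 0], [0, 0, 0]]]}}

```text
t: 5.92
ee_pos: [0.561, 0.068, 0.2279]
eef_rot: [[-0.187, 0.982, 0.0], [0.982, 0.187, 0.0], [0.0, 0.0, -1.0]]
wrist_force: [-3.1, -0.9, 2.4]
width: 0.847
grip_force: 1.5
```

```bash
cat > look.py <<'E'
import sys
from workcell import bot, imaging
import cv2,numpy as np
s=bot.state();r=imaging.get_image("wrist");q=imaging.get_image("side")
print(s['t'],s['ee_pos'],s['wrist_force'],s['torque'],s['grip_force'])
a=cv2.resize(r['image'][60:400,60:500],(518,400),interpolation=3);b=cv2.resize(q['image'][180:280,210:330],None,fx=2.3,fy=2.3,interpolation=3)
b=cv2.copyMakeBorder(b,0,400-b.shape[0],0,0,0);cv2.imwrite(sys.argv[1],np.hstack([a,b]))
E
python3 look.py pics/w3.png
```

```text
5.9167 [0.56099379 0.06797073 0.22785913] [-3.08334417 -0.93210846  2.38131381] [-0.10404988  0.49735314  0.03504213] 1.525499727576971
```

View pics/w3.png

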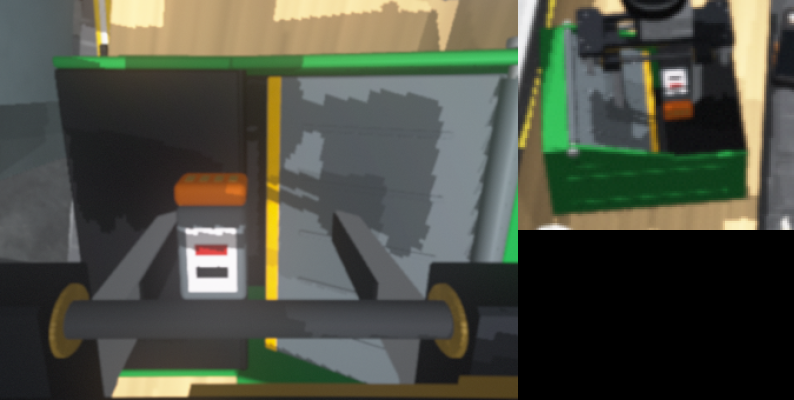

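The wrist view shows the pack squared against the rear finger, with its front edge at the lip (column 246). The flap is held open, its yellow edge at column 273.

Emit:
{"fn": "send_rows", "kwargs": {"increments": [[[0, 0.12, 0], [0, 0, 0]], [[0, 0.12, 0], [0, 0, 0]], [[0, 0.12, 0], [0, 0, 0]], [[0, 0.12, 0], [0, 0, 0]], [[0, 0.12, 0], [0, 0, 0]], [[0, 0.12, 0], [0, 0, 0]], [[0, 0.12, 0], [0, 0, 0]], [[0, 0.12, 0], [0, 0, 0]], [[0, 0.12, 0], [0, 0, 0]], [[0, 0.12, 0], [0, 0, 0]]]}}

```text
t: 6.85
ee_pos: [0.5887, 0.0733, 0.2271]
eef_rot: [[-0.187, 0.982, -0.004], [0.982, 0.187, -0.0], [0.0, -0.004, -1.0]]
wrist_force: [-8.7, -1.6, 2.1]
width: 0.853
grip_force: 3.4
```

```bash
python3 look.py pics/w4.png
```

```text
6.85 [0.58874402 0.07332813 0.22712633] [-8.69517625 -1.6054052   2.08855447] [-0.3893461   1.58773902 -0.02269222] 3.4433840081328526
```

View pics/w4.png

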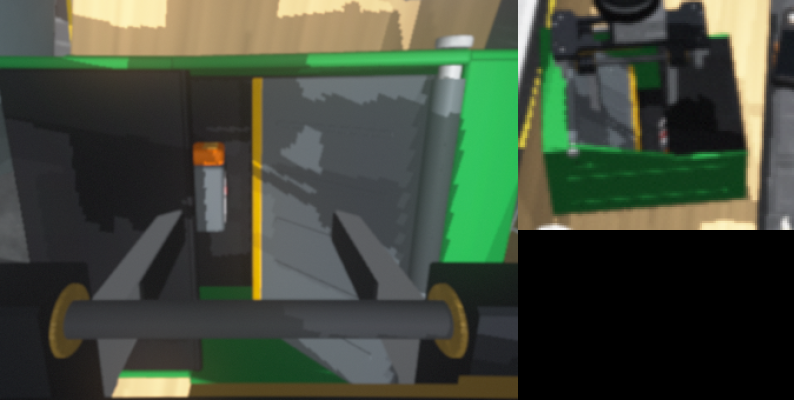

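The view shows the pack inside the bin at about (209,187), below the lip and clear of the flap edge at column 257. I'll back out now.

Emit:
{"fn": "send_rows", "kwargs": {"increments": [[[0, 0, -0.08], [0, 0, 0]], [[0, -0.2, -0.04], [0, 0, 0]], [[0, -0.25, 0], [0, 0, 0]], [[0, -0.25, 0], [0, 0, 0]], [[0, -0.25, 0], [0, 0, 0]], [[0, -0.25, 0], [0, 0, 0]], [[0, -0.25, 0], [0, 0, 0]], [[0, -0.2, 0], [0, 0, 0]], [[0, -0.1, -0.1], [0, 0, 0]], [[0, 0, -0.2], [0, 0, 0]]]}}

```text
t: 7.78
ee_pos: [0.5452, 0.0651, 0.2375]
eef_rot: [[-0.187, 0.982, -0.004], [0.982, 0.187, -0.0], [0.001, -0.004, -1.0]]
wrist_force: [-0.4, -0.6, -0.9]
width: 0.85
grip_force: 0.0
```

Emit:
{"fn": "send_rows", "kwargs": {"increments": [[[0, 0, -0.2], [0, 0, 0]], [[0, 0, -0.3], [0, 0, 0]], [[0, 0, -0.5], [0, 0, 0]], [[0, 0, -0.8], [0, 0, 0]], [[0, 0, -0.8], [0, 0, 0]], [[0, 0, -0.8], [0, 0, 0]], [[0, 0, -0.8], [0, 0, 0]], [[0, 0, -0.5], [0, 0, 0]], [[0, 0, 0], [0, 0, 0]], [[0, 0, 0], [0, 0, 0]]]}}

```text
t: 8.62
ee_pos: [0.5474, 0.0653, 0.3567]
eef_rot: [[-0.187, 0.982, 0.002], [0.982, 0.187, -0.0], [-0.0, 0.002, -1.0]]
wrist_force: [-0.4, 0.5, 0.2]
width: 0.847
grip_force: 0.0
```

```bash
python3 look.py pics/w5.png
```

```text
8.6167 [0.54739333 0.06530711 0.35668744] [-0.35804752  0.51523485  0.24067817] [-0.06507947  0.04743787 -0.00324713] 0.0
```

View pics/w5.png

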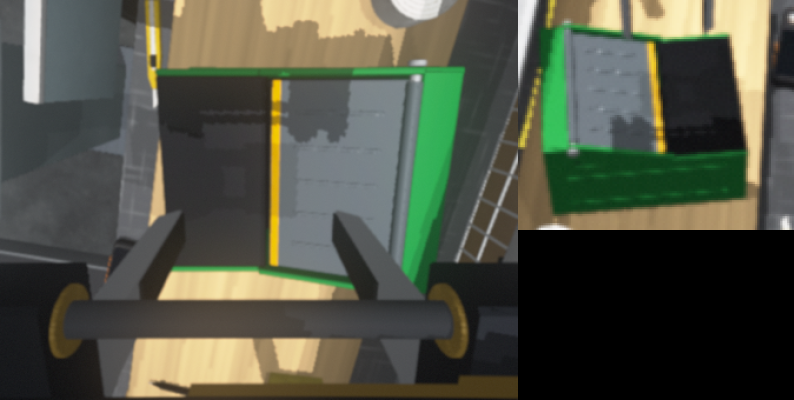

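The flap is shut, with its yellow edge at the lip (column 273). The ledge is empty and the gripper is clear of the bin.

```bash
python3 -c "
from workcell import order
print(order.hand_in())"
```

```text
the job is handed in; nothing more can be done
None
```

The battery pack is in the bin: one finger held the flap open while the other pushed the pack over the lip, the flap has closed behind it, nothing else was touched as far as the pictures show, and the job was handed in at about 8.7 s.

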